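# Hold a wooden card block against the sprung fence of a screw jig

### The job

Pick up the wider of the two stepped wooden card blocks, set it gently down flat in the pocket of the plywood screw jig with its back (the face with the two small holes, on the high side away from the step) towards the metal fence, and push it squarely back against the fence so that the fence takes a steady force of about 10 N, for a colleague who will drive the screws. The program finishes while still holding the block there with that push: do not let go or back off. Never shove the fence much harder than that, and leave the narrow block and the other things where they are.

Things in the scene. Friction and masses are not known exactly. Their poses are not given: they have to be found in the camera images.
- card_block: wider stepped block of plain wood (card holder), 48 mm deep (x), 56 mm wide (y), 46 mm high, 0.15 to 0.31 kg. Origin: centre of the underside; z up, +x to its flat upright back at x = +24 mm. The front 16 mm (x = -24 to -8 mm) is a step only 30 mm high; a 4 mm card slot crosses the top at x = +2 to +6 mm. Grip it from above by its plain sides (y = +-28 mm)
- card_block_back (a point): middle of the wide block's back face, 22 mm above its underside; the face has two small dark pilot holes
- jig: screw jig fixed to the worktop. Origin: underside of its 8 mm plywood plate (x -58 to 78, y -62 to 62 mm); +x points to the fence, z up. On it: two cheeks (tops 18 mm above the worktop, x -40 to 24 mm, inner faces y = +-30, outer +-40 mm), a front lip (top at 13 mm, inner face x = -32 mm), the fence (face at x = +26 mm), and two posts behind it (x 52 to 68 mm, tops at 44 mm)
- pocket (a point): point on the pocket floor (8 mm above the worktop), midway between the cheeks and midway between the front lip and the fence at rest; at x = -3 mm in the jig's frame, axes as the jig's. The pocket is 60 mm wide (y) and 58 mm long (x): a block centred here has 2 mm each side and 5 mm at each end
- fence_face (a point): the fence: upright aluminium plate across the far end of the pocket, 74 mm wide, 12 mm thick, from 10 to 48 mm above the worktop, with two brass screw bushes. This point: middle of the face that looks into the pocket, 29 mm above the worktop; +x points away from the pocket. It slides back in +x on springs
- fence (a joint): how far the fence has been pushed back from rest, m: 0 at rest, hard stop at 0.012. The springs give 1.5 N per mm without preload, so 10 N is about 6.7 mm; 18 N reaches the stop. Bearing down on the block while pushing adds friction on the pocket floor that the fence does not feel
- narrow_block: bystander: the same kind of stepped wooden card block but only 34 mm wide (48 mm deep, 46 mm high); does not belong in the jig. Origin: centre of its underside
- tape_1: bystander: roll of tan tape lying flat, 94 mm across, 25 mm high. Origin: centre of its underside
- steel_cup_0: bystander: small steel measuring cup, 56 mm across, 32 mm high. Origin: centre of its underside
- jigger: bystander: steel hourglass-shaped double jigger, 47 mm across, 78 mm high. Origin: centre of its underside
- mill: bystander: small glass salt mill with a grey cap, 44 mm across, 90 mm high. Origin: centre of its underside
- coaster: bystander: round white coaster lying flat, 120 mm across, 6 mm high. Origin: centre of its underside
- bar_spoon: bystander: long thin steel spoon lying flat, 217 mm long, 7 mm high. Origin: centre of its underside
Not all that is in view belongs to the job. What is shaped like the card_block but orange is not meant. Of the things that look like the jig, the smaller one is meant.

How it is judged:
By the outcome, as a careful person would: the job done as asked, in the order asked, and still so for the second after the job is handed in, while the arm keeps its last pose, push and grip.
It also fails if it takes over 45 s, if anything falls off the work surface, if the arm or the gripper's body presses on something with over 40 N, if the wrist force passes 120 N, or if a joint passes its speed limit or range.

### The arm

A 7-joint arm with a two-finger parallel gripper is mounted at the origin on a cart in front of the work surface, level with it; the furniture and walls round the work are solid. World frame = base frame: x ahead of the robot, y to its left, z up, the work surface at z = 0. Lengths are in m, angles in degrees, forces in N, time in s.
With the tool pointing down it reaches from about 0.425 to 0.95 m from the base axis. Payload 16.7 kg.
Tool frame: the origin (TCP) lies at the very end of the fingers, on their centre line; the grasp point (between the pads) lies 19 mm behind it; z points along the fingers, y is the line along which they close (so a half turn about z gives the same grasp; the last joint's range is limited). The gripper opens to 94 mm and grips with 3 to 60 N. Pads are 16 mm wide; open, the fingers measure 119 mm over their backs; the gripper's body (75 mm by 177 mm) begins 78 mm behind the grasp point.
Start: joints at [-81.389, 24.414, 4.234, 92.017, -1.954, 63.644, -3.845], TCP at [0.199, 0.645, 0.205] pointing down, gripper open.
Joint ranges: [-163.25, 163.25], [-28.42, 122.38], [-70.27, 78.77], [12.13, 141.07], [-58.53, 238.53], [9.26, 117.41], [-156.51, 156.51]. Speed limits (degrees/s): [108.29, 108.29, 136.94, 136.94, 172.46, 172.46, 172.46].

### API

Orientations are given as [roll, pitch, yaw] about the fixed x, y, z axes, in that order (R = Rz(yaw) Ry(pitch) Rx(roll)).
In Python, from plant import env gives the robot as it stands.
- The arm moves only by the tool carry_out, never from a script. Its argument "commands" is a list of rows, each an object with "delta_pos": the shift along the tool's x, y, z in m, a list of three; "yaw": the turn about the tool's z in degrees. A call has 1 to 12 rows; each row is the pose to reach, as a shift and turn from the pose commanded when the call began, along the tool's axes at that moment; what a row does not reach only later rows make up. A row lasts 1/12 s, in which the tool goes at most 41.7 mm and 7.16 degrees, less where a joint would pass 70% of its speed; a pose out of reach is approached as far as the arm can. A call with a gripper value outside its range is refused whole. "jaw" is the opening, from 0 (shut) to 1 (fully open), set as the call begins (left out, the last holds). The fingers move at their own pace and stop on an object; the grip force is fixed at half the most. Time passes only in rows, so rows that repeat a pose let the fingers close. It gives the time, the measured TCP pose, the force, the opening and the grip force at its end, in the units of the state.
- env.get_obs(): the state, without advancing time (a new reading comes with each control period).
- env.camera(name): name is "scene" or "top" or "wrist"; returns the picture (480x640x3 uint8, red, green, blue); there is no depth.
- env.camera_info(name): a dict with "camera_matrix" (3x3 intrinsics, pixels), "rvec" (rotation vector, rad) and "tvec" (3), from world to camera coordinates, as OpenCV has them; the wrist camera has in their place "tool_from_camera" (4x4, takes a point from camera to tool coordinates, whose origin is the TCP and whose axes are the flange's). Camera axes: x right, y down, z forward; pixel columns grow to the right and rows downward; lengths in m; the calibration is good to about 2 mm. A picture is of the moment at which its call begins: read the wrist's pose just before it. camera_info takes no time and is no camera call.
- env.close_job(): hands the job in; it is judged then, once.
Trained networks look in the newest picture that a camera, given by its name, has taken for a name from the list of things; names that differ only in an ending like _2 or _b are one class to them, and where a whole thing is asked for, a point or a joint stands for the part that bears it (a point fixed in the world has none). Each returns a list of dicts, best first, with "score" (0 to 1); they miss things now and then, are a little off and sometimes report something else, mostly with a low value. They report only what shows in the picture. A call takes as long as a camera call. They do not tell look-alikes from the thing itself.
- env.spot_in(camera, target): "box" ([centre column, centre row, width, height] in pixels, round what is visible of it).
- env.trace(camera, target): "mask" (480x640 bool, what is visible of it) and "box" ([centre column, centre row, width, height] in pixels, round what is visible of it).
The state is a dict: "t": time; "joint_pos": joint angles; "joint_vel": joint speeds; "joint_torque": joint torques, N m; "tcp_pos": TCP position; "tcp_rot": TCP orientation; "force": force on the tool from outside, world axes, zero at the start; "wrist_torque": the same for the moment, N m; "width": finger opening in m; "gripper_force": force on a finger pad.
Only numpy, scipy, OpenCV 4.12 (cv2) and the standard library are available. Lean on these libraries where they do the work, as an engineer would, in place of code of your own. Each camera call takes 0.05 s, during which the arm holds its last target. There are 200 camera calls.

## Working session

There is one attempt and no reset: what is moved stays moved. The work goes in short steps, Python scripts to look and compute and a tool call to move; the robot and the scene stay as the last step left them, time stands still between calls to the robot, and variables do not carry over. Pictures are saved under pics/ and viewed, at most 10 in all, crops included, and the job is handed in when it is done.

Besides the shell and the picture viewer there is one more tool, called after ">>>" by a JSON object that holds its "name" and its "arguments", one argument or row to a line. carry_out: Moves the arm, as the interface text tells. Its arguments: {"type":"object","properties":{"commands":{"type":"array","items":{"type":"object","properties":{"delta_pos":{"type":"array","items":{"type":"number"}},"yaw":{"type":"number"}}}},"jaw":{"type":"number"}},"required":["commands"]}

```bash
mkdir -p pics; cat > h.py <<'E'
import numpy as np, cv2
from plant import env
from scipy.spatial.transform import Rotation as Ro
def cam(name):
    i=env.camera_info(name); K=np.array(i["camera_matrix"],float)
    if "rvec" in i:
        R=cv2.Rodrigues(np.array(i["rvec"],float))[0]; t=np.array(i["tvec"],float).ravel()
    else:
        o=env.get_obs(); T=np.eye(4); T[:3,:3]=Ro.from_euler('xyz',o["tcp_rot"],degrees=True).as_matrix(); T[:3,3]=o["tcp_pos"]
        M=np.linalg.inv(T@np.array(i["tool_from_camera"])); R=M[:3,:3]; t=M[:3,3]
    return K,R,t
def proj(c,P):
    K,R,t=c; p=(np.atleast_2d(P)@R.T+t)@K.T; return p[:,:2]/p[:,2:]
def ray(c,uv,z):
    K,R,t=c; uv=np.atleast_2d(uv); d=np.c_[uv,np.ones(len(uv))]@np.linalg.inv(K).T@R; o=-R.T@t
    return o+d*((z-o[2])/d[:,2:])
def snap(name,fn):
    c=cam(name); im=env.camera(name); cv2.imwrite('pics/'+fn,cv2.cvtColor(im,cv2.COLOR_RGB2BGR)); return c,im
E
python3 - <<'E'
from h import *
o=env.get_obs(); print({k:np.round(v,3) for k,v in o.items()})
print(np.round(env.camera_info("wrist")["tool_from_camera"],3))
ims=[]
for n in ["top","scene"]:
    c,im=snap(n,n+'0.png')
    print(n,'cam pos',np.round(-c[1].T@c[2],3))
    for t in ["card_block","jig","fence","narrow_block"]:
        for d in env.spot_in(n,t): print(n,t,round(d["score"],2),np.round(d["box"]),np.round(ray(c,d["box"][:2],0.02),3)[0])
E
```

```text
{'t': np.float64(0.0), 'joint_pos': array([-81.388,  24.45 ,   4.231,  92.055,  -1.953,  63.642,  -3.843]), 'joint_vel': array([-0.039, -0.056,  0.014, -0.023,  0.022, -0.021, -0.055]), 'joint_torque': array([-1.0000e-03, -9.3582e+01,  3.6670e+00, -4.5421e+01, -4.9000e-02,
        2.0000e-02,  0.0000e+00]), 'tcp_pos': array([0.199, 0.644, 0.205]), 'tcp_rot': array([-1.79925e+02,  6.00000e-03,  1.62823e+02]), 'force': array([ 0.45 ,  0.198, -0.379]), 'wrist_torque': array([-0.014,  0.033,  0.012]), 'gripper_force': np.float64(0.0), 'width': np.float64(0.094)}
[[ 0.001 -0.97  -0.242  0.069]
 [ 1.     0.001 -0.    -0.001]
 [ 0.    -0.242  0.97  -0.179]
 [ 0.     0.     0.     1.   ]]
top cam pos [-0.702  0.344  1.787]
top card_block 0.5 [403. 254.  12.  17.] [ 0.418 -0.192  0.02 ]
top card_block 0.47 [376. 249.  20.  19.] [ 0.461 -0.095  0.02 ]
top jig 0.59 [193. 280.  30.  28.] [0.467 0.612 0.02 ]
top narrow_block 0.62 [414. 235.   8.  18.] [ 0.495 -0.264  0.02 ]
scene cam pos [-0.201 -0.535  1.266]
scene card_block 0.95 [373. 317.  27.  23.] [ 0.421 -0.196  0.02 ]
scene card_block 0.94 [350. 285.  25.  29.] [ 0.459 -0.083  0.02 ]
scene card_block 0.63 [411. 315.  23.  24.] [ 0.496 -0.269  0.02 ]
scene jig 0.89 [300. 229.  55.  51.] [0.517 0.161 0.02 ]
scene jig 0.57 [185. 156.  61.  58.] [0.488 0.678 0.02 ]
scene fence 0.8 [302. 219.  24.  16.] [0.551 0.183 0.02 ]
scene fence 0.79 [182. 147.  29.  19.] [0.512 0.719 0.02 ]
scene narrow_block 0.77 [409. 315.  21.  22.] [ 0.493 -0.264  0.02 ]
```

```bash
python3 - <<'E'
import cv2
a=cv2.imread('pics/scene0.png')
b=cv2.resize(a[255:345,320:440],None,fx=5,fy=5,interpolation=cv2.INTER_CUBIC)
c=cv2.resize(a[120:270,140:350],None,fx=3.8,fy=3.8,interpolation=cv2.INTER_CUBIC)
cv2.imwrite('pics/crop1.png',b); cv2.imwrite('pics/crop2.png',c)
E
```

```text
(no output)
```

View pics/scene0.png

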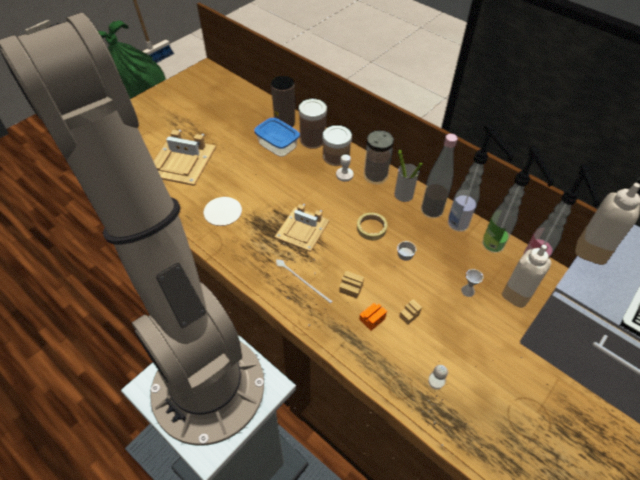

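View pics/crop1.png

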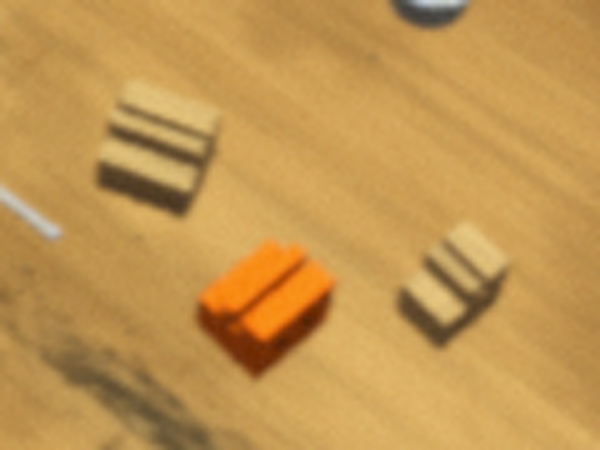

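View pics/crop2.png

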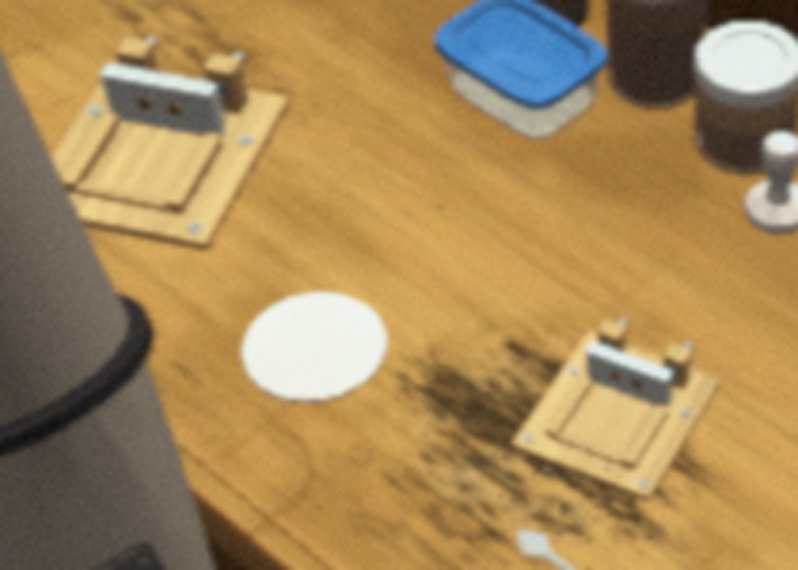

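Candidates for the block are three. The plain one at (350,285) is wide, the orange one at (373,317) is excluded by colour, and the plain one at (411,311) is the narrow bystander. The crop confirms (350,285) as card_block, with its step facing the camera/robot side. Of the two jigs, the one at (302,229) is the smaller even though it is nearer, so it's the one meant. The one at (185,157) is the decoy. Next I estimate the yaws.

```bash
python3 - <<'E'
from h import *
c=cam("scene")
def yaw(p,q,f,s,z):
    P=ray(c,[[f[0]+p[0]/s,f[1]+p[1]/s],[f[0]+q[0]/s,f[1]+q[1]/s]],z); d=P[0]-P[1]
    print(np.round(P,3),np.linalg.norm(d), 'x-axis yaw',np.degrees(np.arctan2(d[1],d[0]))-90)
yaw((128,82),(217,118),(320,255),5,.046)
yaw((100,150),(192,190),(320,255),5,.03)
yaw((590,345),(672,378),(140,120),3.8,.048)
yaw((515,440),(648,492),(140,120),3.8,.008)
E
```

```text
[[ 0.473 -0.055  0.046]
 [ 0.487 -0.107  0.046]] 0.054698710389804665 x-axis yaw 15.325537406982917
[[ 0.436 -0.066  0.03 ]
 [ 0.45  -0.121  0.03 ]] 0.05683479891050909 x-axis yaw 14.146809635676576
[[0.542 0.205 0.048]
 [0.561 0.132 0.048]] 0.07528035803321192 x-axis yaw 14.076075272073027
[[0.452 0.205 0.008]
 [0.485 0.09  0.008]] 0.11977355889774344 x-axis yaw 15.843011557623186
```

>>> {"name": "carry_out", "arguments": {
  "commands": [
    {"delta_pos": [-0.028, -0.028, 0], "yaw": 7},
    {"delta_pos": [-0.056, -0.056, 0], "yaw": 14},
    {"delta_pos": [-0.084, -0.084, 0], "yaw": 21},
    {"delta_pos": [-0.112, -0.112, 0], "yaw": 28},
    {"delta_pos": [-0.14, -0.14, 0], "yaw": 35},
    {"delta_pos": [-0.168, -0.168, 0], "yaw": 42},
    {"delta_pos": [-0.196, -0.196, 0], "yaw": 49},
    {"delta_pos": [-0.224, -0.224, 0], "yaw": 56},
    {"delta_pos": [-0.252, -0.252, 0], "yaw": 63},
    {"delta_pos": [-0.28, -0.28, 0], "yaw": 70},
    {"delta_pos": [-0.308, -0.308, 0], "yaw": 77},
    {"delta_pos": [-0.336, -0.336, 0], "yaw": 84}
  ]
}}

```text
t: 1.5
tcp_pos: [0.4216, 0.2228, 0.2058]
tcp_rot: [180.0, -0.1, 78.5]
force: [0.6, 0.3, 0.7]
width: 0.0938
gripper_force: 0.0
```

>>> {"name": "carry_out", "arguments": {
  "commands": [
    {"delta_pos": [-0.005, 0.013, 0], "yaw": 7},
    {"delta_pos": [-0.01, 0.025, 0], "yaw": 14},
    {"delta_pos": [-0.015, 0.037, 0], "yaw": 21},
    {"delta_pos": [-0.02, 0.05, 0], "yaw": 28},
    {"delta_pos": [-0.025, 0.062, 0], "yaw": 35},
    {"delta_pos": [-0.03, 0.075, 0], "yaw": 42},
    {"delta_pos": [-0.034, 0.09, 0], "yaw": 49},
    {"delta_pos": [-0.038, 0.1, 0], "yaw": 56},
    {"delta_pos": [-0.041, 0.11, 0], "yaw": 63},
    {"delta_pos": [-0.041, 0.11, 0], "yaw": 64},
    {"delta_pos": [-0.041, 0.11, 0], "yaw": 64}
  ]
}}

```text
t: 2.42
tcp_pos: [0.5211, 0.1629, 0.2054]
tcp_rot: [180.0, 0.0, 14.9]
force: [-0.3, 0.5, 0.4]
width: 0.0939
gripper_force: 0.0
```

```bash
python3 - <<'E'
from h import *
o=env.get_obs(); print(o["tcp_pos"],o["tcp_rot"],o["joint_pos"])
c,im=snap("wrist","w1.png")
np.savez('w1.npz',K=c[0],R=c[1],t=c[2])
for t in ["jig","fence"]:
    for d in env.spot_in("wrist",t): print(t,round(d["score"],2),np.round(d["box"]))
E
```

```text
[0.52105503 0.16290917 0.20535357] [1.79973315e+02 1.47542050e-02 1.48776843e+01] [-58.79992621  14.80470655  41.45463479 110.46533761 -11.36995537
  58.8517362  -87.48417772]
jig 0.82 [317. 206. 119. 130.]
fence 0.69 [316. 205. 113. 131.]
fence 0.62 [314. 173.  81.  59.]
```

View pics/w1.png

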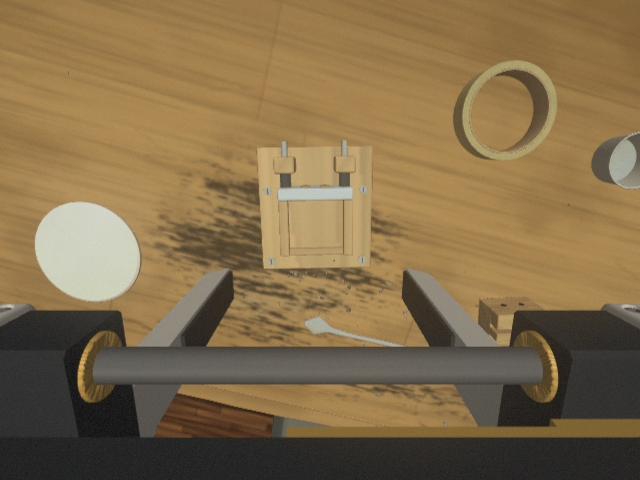

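The jig sits at about (316,207) in the picture, with its fence (the bright bar at (315,194)) and posts on the far side, so +x is up. The spoon handle runs in front of it, the coaster is at left and the tape at upper right. The wide block's back, with its pilot holes, is just visible at (510,310).

```bash
cat >> h.py <<'E'
from scipy.optimize import least_squares
def fit(c,obj,px,x0):
    obj=np.array(obj,float)/1000; px=np.array(px,float)
    def W(p):
        q=np.radians(p[2]); C,S=np.cos(q),np.sin(q)
        return np.c_[p[0]+C*obj[:,0]-S*obj[:,1],p[1]+S*obj[:,0]+C*obj[:,1],obj[:,2]]
    r=least_squares(lambda p:(proj(c,W(p))-px).ravel(),x0,x_scale=[.01,.01,1],loss='soft_l1')
    return r.x,proj(c,W(r.x))-px
def sub(im,px,w=4):
    g=cv2.cvtColor(im,cv2.COLOR_RGB2GRAY)
    return cv2.cornerSubPix(g,np.array(px,np.float32).reshape(-1,1,2),(w,w),(-1,-1),(3,30,.01)).reshape(-1,2)
E
python3 - <<'E'
from h import *
z=np.load('w1.npz'); c=(z['K'],z['R'],z['t'])
im=cv2.cvtColor(cv2.imread('pics/w1.png'),cv2.COLOR_BGR2RGB)
px0=[(258,148),(372,146),(371,268),(263,270),(278,188),(353,187),(353,199),(278,200)]
px=sub(im,px0); print(np.round(px,1).tolist())
obj=[(78,62,8),(78,-62,8),(-58,-62,8),(-58,62,8),(38,37,48),(38,-37,48),(26,-37,48),(26,37,48)]
p,r=fit(c,obj,px,[.52,.16,15]); print(np.round(p,4)); print(np.round(r,1).tolist())
p,r=fit(c,obj[:4],px[:4],[.52,.16,15]); print(np.round(p,4))
E
```

```text
[[256.70001220703125, 148.1999969482422], [371.29998779296875, 145.39999389648438], [371.0, 268.0], [263.5, 268.3999938964844], [279.79998779296875, 187.60000610351562], [349.3999938964844, 186.39999389648438], [351.20001220703125, 198.39999389648438], [277.8999938964844, 199.3000030517578]]
[ 0.5218  0.1637 15.9927]
[[-1.0, -1.5], [1.9, -0.9], [-0.3, -1.0], [-0.5, 0.6], [-3.0, 0.4], [3.6, 0.2], [1.8, 0.6], [-0.5, 1.0]]
[ 0.5209  0.1633 16.0885]
```

>>> {"name": "carry_out", "arguments": {
  "commands": [
    {"delta_pos": [-0.01, 0, 0.02]},
    {"delta_pos": [-0.02, 0, 0.045]},
    {"delta_pos": [-0.025, 0, 0.07]},
    {"delta_pos": [-0.03, 0, 0.09]},
    {"delta_pos": [-0.03, 0, 0.09]},
    {"delta_pos": [-0.03, 0, 0.09]}
  ]
}}

```text
invalid input at $.commands[0]: expected keys delta_pos, yaw
```

```bash
python3 - <<'E'
from h import *
c,im=snap("wrist","w2.png")
np.savez('w2.npz',K=c[0],R=c[1],t=c[2])
im=cv2.imread('pics/w2.png'); cv2.imwrite('pics/w2c.png',cv2.resize(im[30:310,190:450],None,fx=2,fy=2,interpolation=cv2.INTER_CUBIC))
E
```

```text
(no output)
```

View pics/w2c.png

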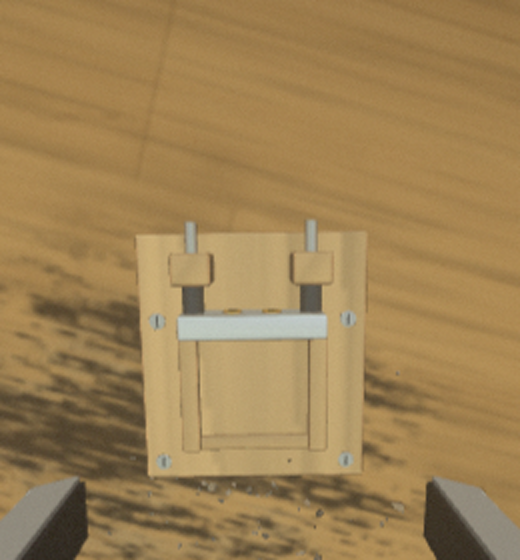

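The view was unchanged because the move was refused for lack of a yaw key. The jig is clear: plate corners at crop (137,235), (367,232), (362,471) and (148,476), fence bar at crop (252,327). I'll now descend for a closer look.

>>> {"name": "carry_out", "arguments": {
  "commands": [
    {"delta_pos": [-0.01, 0, 0.02], "yaw": 0},
    {"delta_pos": [-0.02, 0, 0.045], "yaw": 0},
    {"delta_pos": [-0.025, 0, 0.07], "yaw": 0},
    {"delta_pos": [-0.03, 0, 0.09], "yaw": 0},
    {"delta_pos": [-0.03, 0, 0.09], "yaw": 0},
    {"delta_pos": [-0.03, 0, 0.09], "yaw": 0}
  ]
}}

```text
t: 3.12
tcp_pos: [0.4916, 0.1553, 0.1155]
tcp_rot: [180.0, 0.1, 14.9]
force: [0.4, 0.1, 0.5]
width: 0.0941
gripper_force: 0.0
```

```bash
python3 - <<'E'
from h import *
z=np.load('w1.npz'); c1=(z['K'],z['R'],z['t'])
obj=[(78,62,8),(78,-62,8),(-58,-62,8),(-58,62,8),(38,37,48),(38,-37,48),(26,-37,48),(26,37,48)]
px=np.array([(137,235),(367,232),(362,471),(148,476),(178,316),(327,314),(327,338),(178,341)])/2+[190,30]
p,r=fit(c1,obj,px,[.52,.16,15]); print(np.round(p,4)); print(np.round(r,1).tolist())
c,im=snap("wrist","w3.png"); o=env.get_obs(); print(o["tcp_pos"],o["tcp_rot"])
np.savez('w3.npz',K=c[0],R=c[1],t=c[2])
E
```

```text
[ 0.5219  0.1626 15.7781]
[[-1.6, -0.8], [0.9, -1.1], [0.4, 1.9], [-0.3, 1.0], [-1.0, 0.1], [0.8, -0.1], [0.6, 0.3], [-0.4, -0.1]]
[0.49251454 0.15558628 0.11634376] [-1.79997559e+02 -2.19810970e-02  1.48698434e+01]
```

View pics/w3.png

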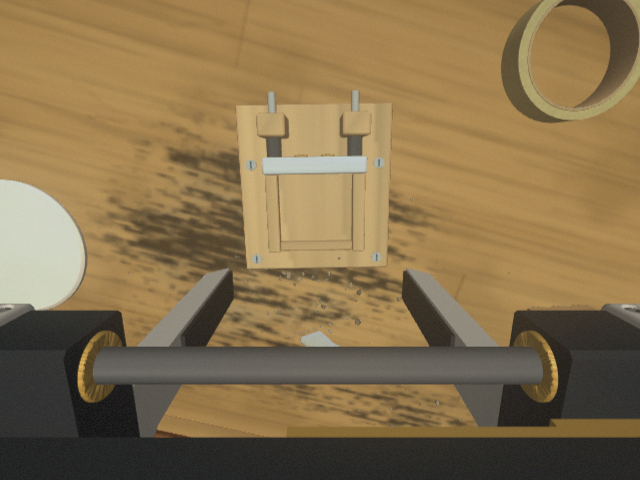

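Jig close up: plate corners at (237,105), (391,102), (388,264) and (246,269). Fence top corners are at (264,157), (367,156), (366,171) and (263,174), and the pocket is empty. Next I fit the pose and go to the block.

```bash
python3 - <<'E'
from h import *
z=np.load('w3.npz'); c=(z['K'],z['R'],z['t'])
im=cv2.cvtColor(cv2.imread('pics/w3.png'),cv2.COLOR_BGR2RGB)
obj=[(78,62,8),(78,-62,8),(-58,-62,8),(-58,62,8),(38,37,48),(38,-37,48),(26,-37,48),(26,37,48),(-40,40,18),(-40,-40,18)]
px=np.array([(237,105),(391,102),(388,264),(246,269),(264,157),(367,156),(366,171),(263,174),(269.5,251),(365,250)])
for q in (px,sub(im,px,3)):
    p,r=fit(c,obj,q,[.52,.16,15]); print(np.round(p,4)); print(np.round(r,1).tolist())
E
```

```text
[ 0.5218  0.1635 16.1102]
[[-2.6, -0.9], [2.3, -1.3], [0.1, 2.6], [0.7, 0.4], [-2.6, -0.4], [0.8, -1.6], [1.5, 1.0], [-0.6, 0.1], [-0.5, 1.4], [-0.2, 0.5]]
[ 0.5216  0.1641 15.8518]
[[-1.5, -1.9], [1.9, -1.5], [1.6, 1.6], [-0.8, 1.6], [-5.8, -0.4], [1.1, -2.0], [1.7, 0.9], [-1.2, 0.7], [-0.5, 0.3], [0.4, 0.9]]
```

>>> {"name": "carry_out", "arguments": {
  "commands": [
    {"delta_pos": [-0.01, 0.02, -0.03], "yaw": 0},
    {"delta_pos": [-0.02, 0.05, -0.05], "yaw": 0},
    {"delta_pos": [-0.04, 0.08, -0.05], "yaw": 0},
    {"delta_pos": [-0.06, 0.11, -0.05], "yaw": 0},
    {"delta_pos": [-0.08, 0.14, -0.05], "yaw": 0},
    {"delta_pos": [-0.09, 0.17, -0.05], "yaw": 0},
    {"delta_pos": [-0.1, 0.2, -0.05], "yaw": 0},
    {"delta_pos": [-0.1, 0.22, -0.05], "yaw": 0},
    {"delta_pos": [-0.1, 0.227, -0.05], "yaw": 0},
    {"delta_pos": [-0.1, 0.227, -0.05], "yaw": 0},
    {"delta_pos": [-0.1, 0.227, -0.05], "yaw": 0}
  ]
}}

```text
t: 4.08
tcp_pos: [0.454, -0.0892, 0.1661]
tcp_rot: [180.0, -0.0, 14.8]
force: [-0.5, 0.2, -0.8]
width: 0.0941
gripper_force: 0.0
```

```bash
python3 - <<'E'
from h import *
c,im=snap("wrist","w4.png"); o=env.get_obs(); print(o["tcp_pos"],o["tcp_rot"])
np.savez('w4.npz',K=c[0],R=c[1],t=c[2])
for d in env.spot_in("wrist","card_block"): print(round(d["score"],2),np.round(d["box"]))
E
```

```text
[ 0.45381239 -0.0886743   0.16584813] [-1.79994548e+02 -1.77505297e-02  1.48721321e+01]
0.84 [314. 221.  66.  58.]
0.78 [409. 282.  77.  77.]
0.53 [275.   6.  56.  11.]
```

View pics/w4.png

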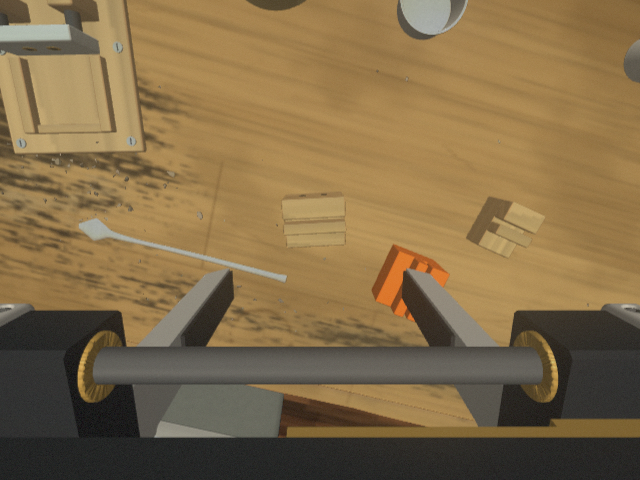

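The wide block is at (314,221), with its back and pilot holes at the top (row 196) and its step at the bottom (row 243). The orange block is at (409,282), right beside the right finger, and the narrow block is at (508,228). I fit the pose from the mask outline.

```bash
python3 - <<'E'
from h import *
from scipy.optimize import minimize
z=np.load('w4.npz'); c=(z['K'],z['R'],z['t'])
d=[d for d in env.trace("wrist","card_block") if abs(d["box"][0]-314)<15][0]; m=d["mask"].astype(np.uint8); print(d["score"],d["box"])
S=4; M=cv2.resize(m,None,fx=S,fy=S,interpolation=cv2.INTER_NEAREST)[500:1200,900:1700]
def W(p,obj):
    q=np.radians(p[2]);C,s=np.cos(q),np.sin(q); o=np.array(obj)/1000.
    return np.c_[p[0]/1000+C*o[:,0]-s*o[:,1],p[1]/1000+s*o[:,0]+C*o[:,1],o[:,2]]
box=[(x,y,zz) for x,zz in((24,0),(24,46),(-8,46),(-8,30),(-24,30),(-24,0)) for y in(-28,28)]
def cost(p):
    h=cv2.convexHull(((proj(c,W(p,box))+.5)*S-.5-[900,500]).astype(np.float32)).round().astype(np.int32)
    a=np.zeros_like(M); cv2.fillConvexPoly(a,h,1); return 1-(a&M).sum()/(a|M).sum()
best=min((minimize(cost,[458,-87,y],method='Nelder-Mead',options=dict(initial_simplex=np.array([[458,-87,y],[465,-87,y],[458,-80,y],[458,-87,y+4]]))) for y in(12,15,18)),key=lambda r:r.fun)
p=best.x; print(np.round(p,2),best.fun)
obj=[(24,28,46),(24,-28,46),(-8,28,46),(-8,-28,46),(-24,28,30),(-24,-28,30)]
print(np.round(proj(c,W(p,obj))).tolist())
p2,r=fit(c,obj[:2]+obj[4:],[(282,199),(344,196),(287,247),(345,244)],[.458,-.087,15]); print(np.round(p2,4),np.round(r,1).tolist())
# edge slope from gradient
E
```

```text
0.67 [316.0, 219.8, 63.7, 53.5]
[462.27 -85.35  17.66] 0.05468921993101927
[[281.0, 200.0], [345.0, 197.0], [284.0, 236.0], [346.0, 233.0], [286.0, 248.0], [345.0, 245.0]]
[ 0.4633 -0.0851 17.7932] [[-1.1, -0.1], [1.2, -0.4], [-0.5, 0.3], [0.5, 0.3]]
```

>>> {"name": "carry_out", "arguments": {
  "commands": [
    {"delta_pos": [0.007, -0.001, 0.02], "yaw": -2.6},
    {"delta_pos": [0.013, -0.0015, 0.045], "yaw": -2.6},
    {"delta_pos": [0.013, -0.0015, 0.07], "yaw": -2.6},
    {"delta_pos": [0.013, -0.0015, 0.095], "yaw": -2.6},
    {"delta_pos": [0.013, -0.0015, 0.115], "yaw": -2.6},
    {"delta_pos": [0.013, -0.0015, 0.13], "yaw": -2.6},
    {"delta_pos": [0.013, -0.0015, 0.14], "yaw": -2.6},
    {"delta_pos": [0.013, -0.0015, 0.146], "yaw": -2.6},
    {"delta_pos": [0.013, -0.0015, 0.149], "yaw": -2.6},
    {"delta_pos": [0.013, -0.0015, 0.15], "yaw": -2.6},
    {"delta_pos": [0.013, -0.0015, 0.15], "yaw": -2.6}
  ],
  "jaw": 0.8
}}

```text
t: 5.15
tcp_pos: [0.466, -0.0847, 0.0159]
tcp_rot: [180.0, -0.0, 17.4]
force: [0.4, 0.1, 0.9]
width: 0.0753
gripper_force: 0.0
```

>>> {"name": "carry_out", "arguments": {
  "commands": [
    {"delta_pos": [0, 0, 0], "yaw": 0},
    {"delta_pos": [0, 0, 0], "yaw": 0},
    {"delta_pos": [0, 0, 0], "yaw": 0},
    {"delta_pos": [0, 0, 0], "yaw": 0},
    {"delta_pos": [0, 0, 0], "yaw": 0},
    {"delta_pos": [0, 0, 0], "yaw": 0},
    {"delta_pos": [0, 0, 0], "yaw": 0},
    {"delta_pos": [0, 0, 0], "yaw": 0}
  ],
  "jaw": 0.4
}}

```text
t: 5.82
tcp_pos: [0.4659, -0.0847, 0.0159]
tcp_rot: [-180.0, -0.0, 17.4]
force: [-1.1, 2.4, 8.4]
width: 0.0557
gripper_force: 30.0
```

>>> {"name": "carry_out", "arguments": {
  "commands": [
    {"delta_pos": [0, 0, -0.005], "yaw": 0},
    {"delta_pos": [0, 0, -0.015], "yaw": 0},
    {"delta_pos": [0, 0, -0.03], "yaw": 0},
    {"delta_pos": [0, 0, -0.05], "yaw": 0},
    {"delta_pos": [0, 0, -0.07], "yaw": 0},
    {"delta_pos": [0, 0, -0.085], "yaw": 0},
    {"delta_pos": [0, 0, -0.095], "yaw": 0},
    {"delta_pos": [0, 0, -0.1], "yaw": 0},
    {"delta_pos": [0, 0, -0.1], "yaw": 0}
  ]
}}

```text
t: 6.57
tcp_pos: [0.4661, -0.0846, 0.1164]
tcp_rot: [-180.0, -0.1, 17.4]
force: [0.3, 0.4, -1.6]
width: 0.0559
gripper_force: 30.0
```

```bash
python3 - <<'E'
from h import *
c,im=snap("wrist","w5.png"); o=env.get_obs(); print(o["tcp_pos"],o["tcp_rot"],o["force"],o["width"],o["gripper_force"])
i=env.camera_info("wrist"); K=np.array(i["camera_matrix"]); T=np.linalg.inv(np.array(i["tool_from_camera"]))
ct=(K,T[:3,:3],T[:3,3])   # tool frame camera
for gx in(0,4):   # block in tool frame: underside at z=+.016 ; tool x = block x, tool y=-block y
    obj=np.array([(24,28,46),(24,-28,46),(24,28,0),(24,-28,0),(-8,28,46),(-8,-28,46),(-24,28,30),(-24,-28,30)])/1000.
    print(gx,np.round(proj(ct,np.c_[obj[:,0]-gx/1000,-obj[:,1],.016-obj[:,2]])).tolist())
cv2.imwrite('pics/w5c.png',cv2.resize(cv2.imread('pics/w5.png')[180:440,170:480],None,fx=2.3,fy=2.3,interpolation=cv2.INTER_CUBIC))
E
```

```text
[ 0.46572247 -0.0845728   0.11561685] [-1.79985034e+02 -3.80315491e-02  1.74457987e+01] [ 0.08119759 -0.55126385 -3.0080243 ] 0.05565706256021188 29.999763071537018
0 [[253.0, 259.0], [377.0, 260.0], [268.0, 236.0], [364.0, 236.0], [256.0, 324.0], [374.0, 324.0], [263.0, 337.0], [368.0, 337.0]]
4 [[254.0, 268.0], [377.0, 268.0], [268.0, 243.0], [364.0, 243.0], [257.0, 331.0], [374.0, 332.0], [263.0, 344.0], [368.0, 344.0]]
```

View pics/w5c.png

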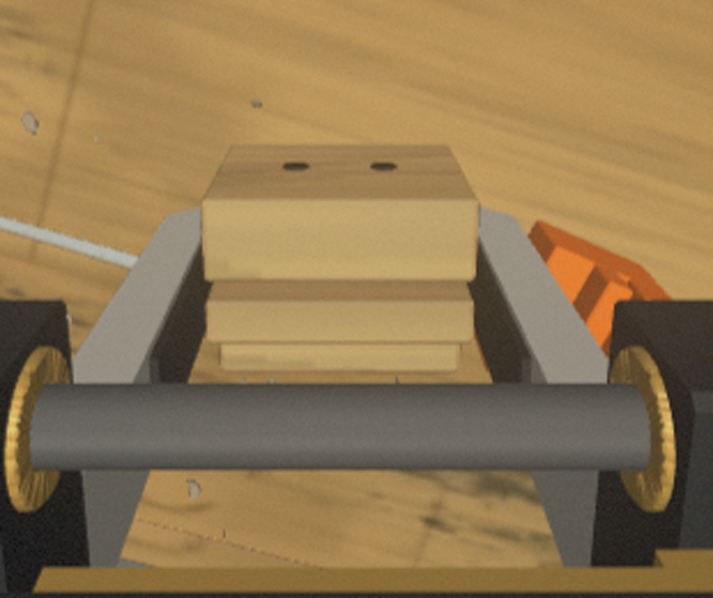

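The block is gripped square and upright: back top edge at about (258,266) to (377,266), back bottom edge at (270,243) to (364,243), holes facing +x. I use the known held block to correct the camera offset, then refit the jig.

```bash
python3 - <<'E'
from h import *
i=env.camera_info("wrist"); K=np.array(i["camera_matrix"]); TC=np.array(i["tool_from_camera"])
q=np.array([(203,199),(476,199),(230,145),(447,145),(205,279),(476,279),(210,315),(473,312)][:4]+[(222,345),(460,345)])/2.3+[170,180]
obj=np.array([(24,28,46),(24,-28,46),(24,28,0),(24,-28,0),(-24,28,30),(-24,-28,30)])/1000.
def res(p):
    T=TC.copy(); T[:3,3]+=p; M=np.linalg.inv(T)
    return (proj((K,M[:3,:3],M[:3,3]),np.c_[obj[:,0]-.004,-obj[:,1],.016-obj[:,2]])-q).ravel()
r=least_squares(lambda p:np.r_[res(p)],[0,0,0]); d=r.x; print('cam shift mm',np.round(d*1000,2),np.round(r.fun,1))
obj=[(78,62,8),(78,-62,8),(-58,-62,8),(-58,62,8),(38,37,48),(38,-37,48),(26,-37,48),(26,37,48),(-40,40,18),(-40,-40,18)]
P3=[(237,105),(391,102),(388,264),(246,269),(264,157),(367,156),(366,171),(263,174),(269.5,251),(365,250)]
P1=np.array([(137,235),(367,232),(362,471),(148,476),(178,316),(327,314),(327,338),(178,341)])/2+[190,30]
Rt=Ro.from_euler('xyz',[180,0,14.87],degrees=True).as_matrix()
for f,P,o in(('w1',P1,obj[:8]),('w3',P3,obj)):
    z=np.load(f+'.npz'); C=-z['R'].T@z['t']
    for dd in(d,d*[0,1,1]):
        c=(z['K'],z['R'],-z['R']@(C+Rt@dd)); p,rr=fit(c,o,P,[.52,.16,15]); print(f,np.round(p,4),np.abs(rr).mean())
E
```

```text
cam shift mm [  2.31  -1.19 -13.04] [ 2.8 -2.8 -2.5 -2.7  2.8 -2.1 -1.8 -2.1  2.2  5.  -3.5  5.1]
w1 [ 0.5225  0.164  15.786 ] 0.6944241773241213
w1 [ 0.5203  0.1634 15.786 ] 0.694424169749098
w3 [ 0.523  0.165 15.993] 1.671712113922966
w3 [ 0.5208  0.1644 15.993 ] 1.6717140724106698
```

>>> {"name": "carry_out", "arguments": {
  "commands": [
    {"delta_pos": [0.006, -0.011, 0], "yaw": 0},
    {"delta_pos": [0.02, -0.033, 0], "yaw": 0},
    {"delta_pos": [0.036, -0.061, 0], "yaw": 0},
    {"delta_pos": [0.053, -0.09, 0], "yaw": 0.5},
    {"delta_pos": [0.07, -0.12, 0], "yaw": 1},
    {"delta_pos": [0.087, -0.149, 0], "yaw": 1.5},
    {"delta_pos": [0.103, -0.177, 0], "yaw": 1.5},
    {"delta_pos": [0.117, -0.2, 0], "yaw": 1.5},
    {"delta_pos": [0.126, -0.215, 0], "yaw": 1.5},
    {"delta_pos": [0.129, -0.2205, 0], "yaw": 1.5},
    {"delta_pos": [0.129, -0.2205, 0], "yaw": 1.5},
    {"delta_pos": [0.129, -0.2205, 0.02], "yaw": 1.5}
  ]
}}

```text
t: 7.62
tcp_pos: [0.5242, 0.1632, 0.0973]
tcp_rot: [-180.0, -0.2, 15.9]
force: [0.2, 0.1, -1.4]
width: 0.0559
gripper_force: 30.0
```

>>> {"name": "carry_out", "arguments": {
  "commands": [
    {"delta_pos": [0, 0, 0.005], "yaw": 0},
    {"delta_pos": [0, 0, 0.015], "yaw": 0},
    {"delta_pos": [0, 0, 0.025], "yaw": 0},
    {"delta_pos": [0, 0, 0.03], "yaw": 0},
    {"delta_pos": [0, 0, 0.03], "yaw": 0}
  ]
}}

```text
t: 8.03
tcp_pos: [0.5221, 0.1634, 0.0644]
tcp_rot: [180.0, 0.1, 15.9]
force: [-0.1, 1.2, -2.1]
width: 0.0557
gripper_force: 30.0
```

```bash
python3 - <<'E'
from h import *
c,im=snap("wrist","w6.png"); o=env.get_obs(); print(o["tcp_pos"],o["tcp_rot"],o["force"],o["width"],o["gripper_force"])
np.savez('w6.npz',K=c[0],R=c[1],t=c[2])
cv2.imwrite('pics/w6c.png',cv2.resize(cv2.imread('pics/w6.png')[100:360,200:440],None,fx=2.3,fy=2.3,interpolation=cv2.INTER_CUBIC))
E
```

```text
[0.52250818 0.16358741 0.06511249] [1.79978016e+02 5.33843267e-02 1.58868216e+01] [ 0.04195503 -0.86091414 -0.78502969] 0.05580051259289879 29.999708086252213
```

View pics/w6c.png

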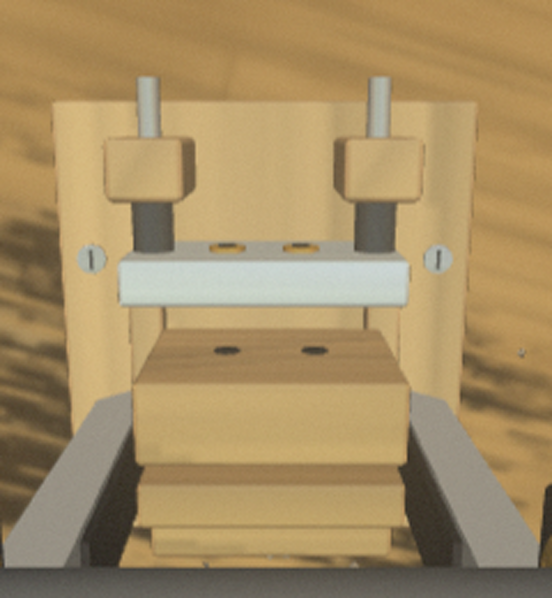

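The block is upright and square to the fence in the hand (back bottom edge at crop row 330, fence edge at row 305, both level). The gap is about 6.5 mm and the block sits about 1.3 mm right of the jig's mid-line, so I shift it and go down.

>>> {"name": "carry_out", "arguments": {
  "commands": [
    {"delta_pos": [0.001, -0.0013, 0], "yaw": 0},
    {"delta_pos": [0.001, -0.0013, 0.004], "yaw": 0},
    {"delta_pos": [0.001, -0.0013, 0.01], "yaw": 0},
    {"delta_pos": [0.001, -0.0013, 0.016], "yaw": 0},
    {"delta_pos": [0.001, -0.0013, 0.022], "yaw": 0},
    {"delta_pos": [0.001, -0.0013, 0.026], "yaw": 0},
    {"delta_pos": [0.001, -0.0013, 0.028], "yaw": 0},
    {"delta_pos": [0.001, -0.0013, 0.028], "yaw": 0}
  ]
}}

```text
t: 8.75
tcp_pos: [0.5231, 0.1654, 0.0369]
tcp_rot: [180.0, 0.1, 15.9]
force: [0.3, -0.0, -2.8]
width: 0.056
gripper_force: 30.0
```

>>> {"name": "carry_out", "arguments": {
  "commands": [
    {"delta_pos": [0, 0, 0.002], "yaw": 0},
    {"delta_pos": [0, 0, 0.004], "yaw": 0},
    {"delta_pos": [0, 0, 0.006], "yaw": 0},
    {"delta_pos": [0, 0, 0.008], "yaw": 0},
    {"delta_pos": [0, 0, 0.009], "yaw": 0},
    {"delta_pos": [0, 0, 0.01], "yaw": 0},
    {"delta_pos": [0, 0, 0.01], "yaw": 0}
  ]
}}

```text
t: 9.33
tcp_pos: [0.5233, 0.1656, 0.0273]
tcp_rot: [180.0, 0.0, 15.9]
force: [-0.2, -0.6, -1.5]
width: 0.056
gripper_force: 30.0
```

>>> {"name": "carry_out", "arguments": {
  "commands": [
    {"delta_pos": [0, 0, 0.0005], "yaw": 0},
    {"delta_pos": [0, 0, 0.001], "yaw": 0},
    {"delta_pos": [0, 0, 0.0015], "yaw": 0},
    {"delta_pos": [0, 0, 0.002], "yaw": 0},
    {"delta_pos": [0, 0, 0.0025], "yaw": 0},
    {"delta_pos": [0, 0, 0.0025], "yaw": 0}
  ]
}}

```text
t: 9.83
tcp_pos: [0.5233, 0.1657, 0.0249]
tcp_rot: [180.0, 0.0, 15.9]
force: [0.1, 0.6, -2.9]
width: 0.0559
gripper_force: 30.0
```

>>> {"name": "carry_out", "arguments": {
  "commands": [
    {"delta_pos": [0, 0, 0.0002], "yaw": 0},
    {"delta_pos": [0, 0, 0.0005], "yaw": 0},
    {"delta_pos": [0, 0, 0.0005], "yaw": 0},
    {"delta_pos": [0, 0, 0.0005], "yaw": 0}
  ]
}}

```text
t: 10.17
tcp_pos: [0.5233, 0.1657, 0.0245]
tcp_rot: [180.0, 0.0, 15.9]
force: [-0.9, 0.9, -2.7]
width: 0.0558
gripper_force: 30.0
```

>>> {"name": "carry_out", "arguments": {
  "commands": [
    {"delta_pos": [0, 0, 0.0002], "yaw": 0},
    {"delta_pos": [0, 0, 0.0004], "yaw": 0},
    {"delta_pos": [0, 0, 0.0004], "yaw": 0},
    {"delta_pos": [0, 0, 0.0004], "yaw": 0}
  ]
}}

```text
t: 10.5
tcp_pos: [0.5233, 0.1657, 0.0241]
tcp_rot: [180.0, 0.0, 15.9]
force: [0.1, -0.0, -2.5]
width: 0.0556
gripper_force: 30.0
```

>>> {"name": "carry_out", "arguments": {
  "commands": [
    {"delta_pos": [0, 0, 0.0002], "yaw": 0},
    {"delta_pos": [0, 0, 0.0003], "yaw": 0},
    {"delta_pos": [0, 0, 0.0003], "yaw": 0},
    {"delta_pos": [0, 0, 0.0003], "yaw": 0}
  ]
}}

```text
t: 10.83
tcp_pos: [0.5234, 0.1656, 0.0239]
tcp_rot: [-180.0, -0.0, 15.9]
force: [-1.9, -0.1, 4.0]
width: 0.0558
gripper_force: 30.0
```

>>> {"name": "carry_out", "arguments": {
  "commands": [
    {"delta_pos": [0, 0, -0.0002], "yaw": 0},
    {"delta_pos": [0, 0, -0.0002], "yaw": 0},
    {"delta_pos": [0, 0, -0.0002], "yaw": 0}
  ]
}}

```text
t: 11.08
tcp_pos: [0.5233, 0.1657, 0.0239]
tcp_rot: [180.0, 0.0, 15.9]
force: [0.1, 0.3, -0.5]
width: 0.0561
gripper_force: 30.0
```

>>> {"name": "carry_out", "arguments": {
  "commands": [
    {"delta_pos": [0.0005, 0, 0], "yaw": 0},
    {"delta_pos": [0.001, 0, 0], "yaw": 0},
    {"delta_pos": [0.0015, 0, 0], "yaw": 0},
    {"delta_pos": [0.002, 0, 0], "yaw": 0},
    {"delta_pos": [0.0025, 0, 0], "yaw": 0},
    {"delta_pos": [0.003, 0, 0], "yaw": 0},
    {"delta_pos": [0.003, 0, 0], "yaw": 0},
    {"delta_pos": [0.003, 0, 0], "yaw": 0}
  ]
}}

```text
t: 11.75
tcp_pos: [0.5262, 0.1665, 0.024]
tcp_rot: [180.0, 0.0, 15.9]
force: [-0.0, -1.4, -2.5]
width: 0.0559
gripper_force: 30.0
```

>>> {"name": "carry_out", "arguments": {
  "commands": [
    {"delta_pos": [0.0005, 0, 0.0001], "yaw": 0},
    {"delta_pos": [0.001, 0, 0.0001], "yaw": 0},
    {"delta_pos": [0.0015, 0, 0.0001], "yaw": 0},
    {"delta_pos": [0.002, 0, 0.0001], "yaw": 0},
    {"delta_pos": [0.0025, 0, 0.0001], "yaw": 0},
    {"delta_pos": [0.003, 0, 0.0001], "yaw": 0},
    {"delta_pos": [0.003, 0, 0.0001], "yaw": 0},
    {"delta_pos": [0.003, 0, 0.0001], "yaw": 0}
  ]
}}

```text
t: 12.42
tcp_pos: [0.5284, 0.1671, 0.0239]
tcp_rot: [-180.0, 0.1, 15.9]
force: [-7.1, -1.7, 9.5]
width: 0.0561
gripper_force: 30.0
```

>>> {"name": "carry_out", "arguments": {
  "commands": [
    {"delta_pos": [0.0005, 0, 0], "yaw": 0},
    {"delta_pos": [0.001, 0, 0], "yaw": 0},
    {"delta_pos": [0.0015, 0, 0], "yaw": 0},
    {"delta_pos": [0.002, 0, 0], "yaw": 0},
    {"delta_pos": [0.002, 0, 0], "yaw": 0},
    {"delta_pos": [0.002, 0, 0], "yaw": 0}
  ]
}}

```text
t: 12.92
tcp_pos: [0.5297, 0.1675, 0.0239]
tcp_rot: [-180.0, 0.1, 15.9]
force: [-11.5, -2.9, 13.5]
width: 0.0558
gripper_force: 30.0
```

>>> {"name": "carry_out", "arguments": {
  "commands": [
    {"delta_pos": [0, 0, -0.0002], "yaw": 0},
    {"delta_pos": [0, 0, -0.0004], "yaw": 0},
    {"delta_pos": [0, 0, -0.0004], "yaw": 0},
    {"delta_pos": [0, 0, -0.0004], "yaw": 0}
  ]
}}

```text
t: 13.25
tcp_pos: [0.5298, 0.1675, 0.024]
tcp_rot: [-180.0, 0.1, 15.9]
force: [-7.3, -1.5, 3.0]
width: 0.056
gripper_force: 30.0
```

```bash
cat >> h.py <<'E'
def rd(n=6):
    F=[];P=[]
    for _ in range(n):
        env.camera("wrist"); o=env.get_obs(); F.append(o["force"]);P.append(o["tcp_pos"])
    F=np.mean(F,0);P=np.mean(P,0);u=np.array([np.cos(np.radians(15.9)),np.sin(np.radians(15.9))])
    print('t',o["t"],'along',F[:2]@u,'side',-F[0]*u[1]+F[1]*u[0],'fz',F[2],'s_mm',1000*(P[:2]-[.5233,.1657])@u,'z',P[2],np.round(o["tcp_rot"],2),'M',np.round(o["wrist_torque"],2),o["width"])
E
python3 -c "
from h import *; rd()"
```

```text
t 13.55 along -7.960549976028412 side 0.27492823063398464 fz 3.5623529121871194 s_mm 6.7221842142599915 z 0.02394486854188242 [-1.7999e+02  1.3000e-01  1.5920e+01] M [-0.47  1.88  0.02] 0.05585733644119044
```

>>> {"name": "carry_out", "arguments": {
  "commands": [
    {"delta_pos": [0, 0, -0.0001], "yaw": 0},
    {"delta_pos": [0, 0, -0.00015], "yaw": 0},
    {"delta_pos": [0, 0, -0.00015], "yaw": 0}
  ]
}}

```text
t: 13.8
tcp_pos: [0.5298, 0.1675, 0.024]
tcp_rot: [-180.0, 0.1, 15.9]
force: [-7.0, -2.1, -0.7]
width: 0.0557
gripper_force: 30.0
```

```bash
python3 -c "
from h import *; rd()"
```

```text
t 14.1 along -7.067436404856631 side 0.2698632428824501 fz -0.4711752801261842 s_mm 6.716434288222879 z 0.023957368575225544 [-1.800e+02  1.400e-01  1.592e+01] M [-0.44  1.64 -0.04] 0.056178182681996335
```

>>> {"name": "carry_out", "arguments": {
  "commands": [
    {"delta_pos": [0.0005, 0, 0], "yaw": 0},
    {"delta_pos": [0.001, 0, 0], "yaw": 0},
    {"delta_pos": [0.001, 0, 0], "yaw": 0},
    {"delta_pos": [0.001, 0, 0], "yaw": 0}
  ]
}}

```text
t: 14.43
tcp_pos: [0.5305, 0.1677, 0.0239]
tcp_rot: [-180.0, 0.2, 15.9]
force: [-7.8, -1.8, 1.4]
width: 0.0559
gripper_force: 30.0
```

```bash
python3 -c "
from h import *; rd()"
```

```text
t 14.7333 along -7.8128011558540065 side -0.14665704081232844 fz 1.5009753448329357 s_mm 7.54334316650578 z 0.023959349430344834 [-1.7999e+02  1.6000e-01  1.5910e+01] M [-0.52  1.92 -0.  ] 0.05583733385259437
```

```bash
python3 - <<'E'
from h import *
c,im=snap("wrist","w7.png"); o=env.get_obs(); print(o["tcp_pos"],o["tcp_rot"])
np.savez('w7.npz',K=c[0],R=c[1],t=c[2])
cv2.imwrite('pics/w7c.png',cv2.resize(cv2.imread('pics/w7.png')[120:320,210:430],None,fx=3,fy=3,interpolation=cv2.INTER_CUBIC))
E
```

```text
[0.53060889 0.16769309 0.02396759] [-1.79994636e+02  1.53307543e-01  1.59150245e+01]
```

View pics/w7c.png

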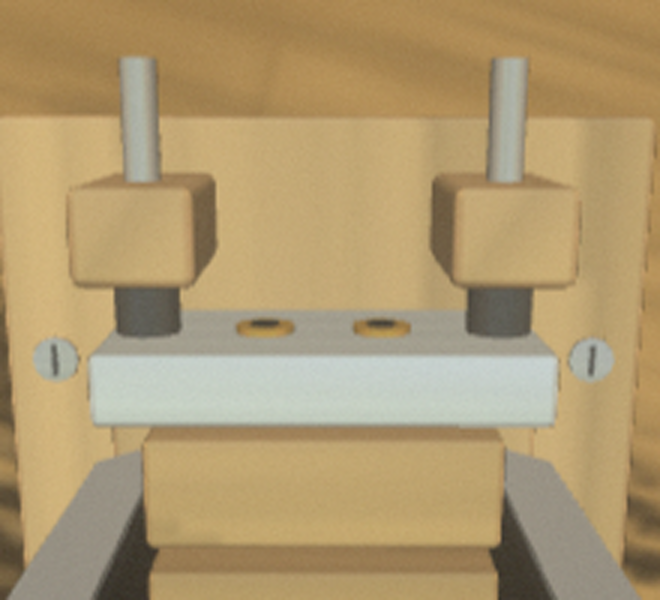

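The block lies centred and flush against the fence (block edge at crop row 430, fence edge at row 425). I relieve the bearing to see the true fence force, and measure the fence shift from the images.

>>> {"name": "carry_out", "arguments": {
  "commands": [
    {"delta_pos": [0, 0, -0.0001], "yaw": 0},
    {"delta_pos": [0, 0, -0.00012], "yaw": 0},
    {"delta_pos": [0, 0, -0.00012], "yaw": 0}
  ]
}}

```text
t: 15.03
tcp_pos: [0.5306, 0.1677, 0.024]
tcp_rot: [-180.0, 0.2, 15.9]
force: [-7.0, -2.2, -1.7]
width: 0.0555
gripper_force: 30.0
```

```bash
python3 - <<'E'
from h import *
rd(8)
def fitd(f,px,objs,free):
    z=np.load(f); c=(z['K'],z['R'],z['t']); objs=np.array(objs,float); px=np.array(px,float)
    def W(p):
        o=objs.copy(); o[-4:,0]+=p[3]*free; o/=1000; q=np.radians(p[2]); C,s=np.cos(q),np.sin(q)
        return np.c_[p[0]+C*o[:,0]-s*o[:,1],p[1]+s*o[:,0]+C*o[:,1],o[:,2]+p[4]]
    r=least_squares(lambda p:(proj(c,W(p))-px).ravel(),[.522,.164,15.9,0,0],x_scale=[.01,.01,1,1,.01]); print(f,np.round(r.x,4),'resid',np.round(r.fun,1))
# plate back corners, post top front edges (outer cols), fence top corners
P6=np.array([(53,102),(477,102),(108,200),(421,200),(408,305),(120,305),(120,256),(408,256)])/2.3+[200,100]
P7=np.array([(-3,118),(654,118),(72,283),(575,283),(556,425),(92,425),(95,355),(555,355)])/3+[210,120]
E
```

```text
t 15.4333 along -7.023244355772228 side 0.08448275185796383 fz -1.3833578792536927 s_mm 7.536471587675695 z 0.023970019963255318 [-1.800e+02  1.500e-01  1.592e+01] M [-0.47  1.65 -0.02] 0.055819729422744435
```

```bash
python3 - <<'E'
from h import *
from scipy.signal import find_peaks
for f,cols,r0,r1 in(('w6',{'mid':(312,318),'postL':(255,262),'postR':(366,374)},130,250),('w7',{'mid':(314,322),'postL':(243,250),'postR':(388,396)},145,275)):
    g=cv2.cvtColor(cv2.imread(f'pics/{f}.png'),cv2.COLOR_BGR2GRAY).astype(float)
    for k,(a,b) in cols.items():
        p=cv2.GaussianBlur(g[:,a:b].mean(1).reshape(-1,1),(1,3),0.7).ravel(); d=np.gradient(p)
        i,_=find_peaks(abs(d),height=4); i=i[(i>r0)&(i<r1)]
        sub_=[j+.5*(abs(d[j-1])-abs(d[j+1]))/(abs(d[j-1])-2*abs(d[j])+abs(d[j+1])) for j in i]
        print(f,k,[(round(s,1),round(d[j])) for s,j in zip(sub_,i)])
    z=np.load(f+'.npz'); c=(z['K'],z['R'],z['t']); q=np.radians(15.9);C,s=np.cos(q),np.sin(q)
    for n,x,zz in(('plate',78,8),('post back top',68,44),('post front top',52,44),('fence back bottom',38,10),('fence back top',38,48),('fence front top',26,48)):
        v=[proj(c,[.522+C*(x+d)/1000,.1645+s*(x+d)/1000,zz/1000])[0][1] for d in(0,1)]; print(n,np.round(v,1))
E
```

```text
w6 mid [(np.float64(143.8), 10), (np.float64(204.3), -6), (np.float64(213.2), 18), (np.float64(231.3), -15), (np.float64(234.1), 5), (np.float64(242.3), -13)]
w6 postL [(np.float64(143.7), 10), (np.float64(158.1), -7), (np.float64(160.7), 7), (np.float64(186.0), -21), (np.float64(209.3), 12), (np.float64(213.1), 17), (np.float64(231.4), -15)]
w6 postR [(np.float64(133.1), 4), (np.float64(143.7), 6), (np.float64(158.1), -6), (np.float64(160.7), 6), (np.float64(186.2), -22), (np.float64(209.5), 15), (np.float64(213.1), 18), (np.float64(231.3), -15), (np.float64(234.1), 5)]
plate [141.5 140. ]
post back top [157.8 156. ]
post front top [186.5 184.7]
fence back bottom [202.6 201.1]
fence back top [211.7 210. ]
fence front top [232.2 230.5]
w7 mid [(np.float64(158.9), 10), (np.float64(222.8), -5), (np.float64(238.1), 17), (np.float64(260.8), -23), (np.float64(266.6), 11)]
w7 postL [(np.float64(158.3), 16), (np.float64(177.9), -14), (np.float64(182.3), 12), (np.float64(213.3), -14), (np.float64(216.3), 12), (np.float64(238.1), 17), (np.float64(260.3), -16), (np.float64(263.1), 4), (np.float64(272.6), -8)]
w7 postR [(np.float64(158.8), 13), (np.float64(179.0), -13), (np.float64(182.6), 11), (np.float64(213.5), -14), (np.float64(216.3), 17), (np.float64(238.3), 15), (np.float64(260.3), -9), (np.float64(272.8), -8)]
plate [156.6 154.7]
post back top [180.  177.7]
post front top [214.7 212.5]
fence back bottom [228.5 226.8]
fence back top [245.8 243.8]
fence front top [270.3 268.3]
```

Image-based fence shift is about 4.3 mm (≈6.5 N), which agrees with the 7 N reading at light bearing. About 2.3 mm more is needed.

>>> {"name": "carry_out", "arguments": {
  "commands": [
    {"delta_pos": [0.0004, 0, -3e-05], "yaw": 0},
    {"delta_pos": [0.0008, 0, -6e-05], "yaw": 0},
    {"delta_pos": [0.0012, 0, -0.0001], "yaw": 0},
    {"delta_pos": [0.0016, 0, -0.00013], "yaw": 0},
    {"delta_pos": [0.002, 0, -0.00017], "yaw": 0},
    {"delta_pos": [0.0023, 0, -0.0002], "yaw": 0},
    {"delta_pos": [0.0023, 0, -0.0002], "yaw": 0},
    {"delta_pos": [0.0023, 0, -0.0002], "yaw": 0}
  ]
}}

```text
t: 16.1
tcp_pos: [0.5322, 0.1681, 0.024]
tcp_rot: [-180.0, 0.2, 15.9]
force: [-10.0, -2.3, -0.7]
width: 0.0556
gripper_force: 30.0
```

```bash
python3 -c "
from h import *; rd(8)"
```

```text
t 16.5 along -9.964186912516075 side 0.3137120778321183 fz -0.21127383252503745 s_mm 9.183556921074958 z 0.02398481156000977 [-180.      0.23   15.92] M [-0.62  2.3  -0.01] 0.056032676586860404
```

>>> {"name": "carry_out", "arguments": {
  "commands": [
    {"delta_pos": [0.0003, 0, -2e-05], "yaw": 0},
    {"delta_pos": [0.0006, 0, -5e-05], "yaw": 0},
    {"delta_pos": [0.0006, 0, -5e-05], "yaw": 0},
    {"delta_pos": [0.0006, 0, -5e-05], "yaw": 0},
    {"delta_pos": [0.0006, 0, -5e-05], "yaw": 0}
  ]
}}

```text
t: 16.92
tcp_pos: [0.5326, 0.1682, 0.024]
tcp_rot: [-180.0, 0.2, 15.9]
force: [-10.5, -2.6, -0.8]
width: 0.0558
gripper_force: 30.0
```

```bash
python3 - <<'E'
from h import *
rd(8)
from scipy.signal import find_peaks
c,im=snap("wrist","w8.png"); g=cv2.cvtColor(im,cv2.COLOR_RGB2GRAY).astype(float)
q=np.radians(15.9);C,s=np.cos(q),np.sin(q)
p=cv2.GaussianBlur(g[:,314:322].mean(1).reshape(-1,1),(1,3),0.7).ravel(); d=np.gradient(p)
i,_=find_peaks(abs(d),height=4); i=i[(i>145)&(i<275)]
print([(round(j+.5*(abs(d[j-1])-abs(d[j+1]))/(abs(d[j-1])-2*abs(d[j])+abs(d[j+1])),1),round(d[j])) for j in i])
for n,x,zz in(('plate',78,8),('fence back bottom',38,10),('fence back top',38,48),('fence front top',26,48)):
    print(n,np.round([proj(c,[.522+C*(x+e)/1000,.1645+s*(x+e)/1000,zz/1000])[0][1] for e in(0,6.7)],1))
E
```

```text
t 17.3167 along -10.57741482281401 side 0.24167551804201404 fz -0.2694556388693767 s_mm 9.615871818315918 z 0.023989535523315515 [-180.      0.24   15.92] M [-0.68  2.46 -0.03] 0.05586945901513642
[(np.float64(162.8), 11), (np.float64(222.9), -5), (np.float64(238.3), 16), (np.float64(261.5), -17), (np.float64(266.6), 11)]
plate [160.5 147.9]
fence back bottom [232.  220.6]
fence back top [250.3 236.3]
fence front top [274.5 261.1]
```

The push reads 10.6 N in total. Less roughly 0.7 N of floor friction, that leaves about 9.8 N on the fence. The fence shift of about 6.3 mm agrees with that, and the reading is steady, so I hand in while still holding.

```bash
python3 -c "
from plant import env
print(env.close_job())"
```

```text
the job is handed in; nothing more can be done
None
```

The wide card block is flat in the smaller jig's pocket with its back squarely against the fence, and the arm is still holding it there; I put the fence force at about 9.3–9.9 N (wrist force less an assumed ~0.7 N of floor friction, and the fence shift seen in the images), and the job was handed in at about 17 s.

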